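# Index the welding turntable to the torch rest and lock it

### The arm

A 6-joint arm with a two-finger parallel gripper is mounted at the origin on the work surface. World frame = base frame: x ahead of the robot, y to its left, z up, the work surface at z = 0. Lengths are in mm, angles in rad, forces in N, time in s.
With the tool pointing down it reaches from about 350 to 975 mm from the base axis. Payload 17.4 kg.
Tool frame: the origin (TCP) lies at the centre of the arm's flange, where the gripper is bolted on; the fingertips stand 173 mm ahead of it and the grasp point (between the pads) lies 155 mm ahead of it; z points along the fingers, y is the line along which they close (so a half turn about z gives the same grasp; the last joint's range is limited). The gripper opens to 85 mm and grips with 20 to 120 N. Pads are 22 mm wide; open, the fingers measure 114 mm over their backs; the gripper's body (76 mm by 85 mm) begins 54 mm behind the grasp point. The pads swing forward as they close: fully open they stand 13 mm farther back than shut.
Start: joints at [1.203, 0.116, 1.442, -0, 1.584, -0.038], TCP at [218.61, 638.627, 404.703] pointing down, gripper open.
Joint ranges: [-2.83, 2.83], [-0.83, 2.19], [0.07, 2.5], [-1.14, 4.28], [0.01, 3], [-2.97, 2.97]. Speed limits (rad/s): [1.89, 1.89, 2.22, 3.14, 3.14, 3.14].

### API

Orientations are given as a rotation vector (axis times angle).
In Python, from bench import ctrl gives the robot as it stands.
- The arm moves only by the tool apply_moves, never from a script. Its argument "deltas" is a list of rows, each an object of numbers: "wx", "wy", "wz": the turn, a rotation vector about the tool's x, y, z in degrees; "x", "y", "z": the shift along the tool's x, y, z in mm; "fingers": the opening, from -1 (shut) to 1 (fully open). A call has 1 to 8 rows; each row is the pose to reach, as a shift and turn from the pose commanded when the call began, along the tool's axes at that moment; what a row does not reach only later rows make up. A row lasts 1/10 s, in which the tool goes at most 50 mm and 8.59 degrees, less where a joint would pass 70% of its speed; a pose out of reach is approached as far as the arm can. A call with a gripper value outside its range is refused whole. The fingers move at their own pace and stop on an object; the grip force is fixed at half the most. Time passes only in rows, so rows that repeat a pose let the fingers close. It gives the time, the measured TCP pose, the force, the opening and the grip force at its end, in the units of the state.
- ctrl.observe(): the state, without advancing time (a new reading comes with each control period).
- ctrl.read_camera(name): name is "side" or "top" or "wrist"; returns a dict with "frame" (420x560x3 uint8, red, green, blue), "camera_matrix" (3x3 intrinsics, pixels), "R" (3x3) and "t" (3): a world point X has camera coordinates R X + t; the wrist camera has in their place "tool_from_camera" (4x4, takes a point from camera to tool coordinates, whose origin is the TCP and whose axes are the flange's). Camera axes: x right, y down, z forward; pixel columns grow to the right and rows downward; lengths in mm; the calibration is good to about 2 mm. A picture is of the moment at which its call begins: read the wrist's pose just before it. There is no depth.
- ctrl.close_job(): hands the job in; it is judged then, once.
The state is a dict: "time_s": time; "joints": joint angles; "joint_vel": joint speeds; "tau": joint torques, N m; "eef_pos": TCP position; "eef_rot": TCP orientation; "wrist_force": force on the tool from outside, world axes, zero at the start; "moment": the same for the moment, N m; "width": opening from 0.0 (shut) to 1.0 (fully open); "finger_force": force on a finger pad.
Only numpy, scipy, OpenCV 4.12 (cv2) and the standard library are available. Lean on these libraries where they do the work, as an engineer would, in place of code of your own. Each camera call takes 0.05 s, during which the arm holds its last target. There are 200 camera calls.

### The job

Push the turntable round by its arms with a fingertip until its one long pointed arm points straight at the forked torch rest, then push the black-knobbed lock lever fully round against its stop peg and leave the turntable alone. Nothing is to be gripped or lifted: do not touch the pipe flange standing on the turntable, and leave the other things on the bench where they are.

Things in the scene. Friction and masses are not known exactly. Their poses are not given: they have to be found in the camera images.
- table_centre (a point): Turntable centre: on its axis, at the top face of its steel disc (160 mm across, 12 thick), 67 mm above the bench. Four level round arms 10 mm thick, 90 degrees apart, centre lines 61 mm above the bench: one long with a cone point; three with 18 mm end balls centred 122 mm from the axis. The frame turns with the disc: x along the long arm, z up. Any arm may be pushed, either way round
- long_arm_tip (a point): The point of the long arm, 160 mm from the turntable axis, 61 mm above the bench. Under the arms lie only the bed plate (200 x 460 mm, 12 mm thick), the disc's pedestal (120 mm across at most, 53 high) and perhaps the end of the flat spanner
- turntable (a joint): Turntable angle on its bed, rad, growing anticlockwise seen from above. It can turn more than half a turn either way from the start. Dry friction of 0.25 N m (about 2 N at a fingertip 108 mm from the axis) stops it where it is left; the lock lever does not change this friction
- torch_rest_top (a point): Torch rest: bare steel, fixed to the bench; round foot 68 mm across, 16 high; post 14 thick; U fork on top 42 wide, 94 high over all. This point is on the axis of its post, 60 mm above the bench, 210 to 236 mm from the turntable axis. It stands either beyond or to the right of the turntable; the tin stands at the other place
- lever_pivot (a point): Lock lever's pivot: on its axis, at the height of its rod, 53 mm above the bench, 250 mm to the left of the turntable axis, on the same bed plate (12 mm thick). Its hub is 30 mm across, 64 high, on a boss 44 mm across at most
- lever_knob (a point): Centre of the black ball knob (20 mm) at the end of the lock lever, 93 mm from the pivot, 53 mm above the bench. The lever's rod is level, round, 10 mm thick, with 35 mm free under it
- lock_lever (a joint): Lock lever angle, rad: 0 open (pointing about towards the robot), 1.5 locked, at its stop (a steel peg 10 mm thick, 55 high, 80 mm from the pivot): it then points away from the turntable. Grows clockwise seen from above; starts within 0.35 of open; dry friction of 0.15 N m holds it where it is left
- flange: The work: a loose dark steel pipe flange, 88 mm across, 12 mm thick, with a 44 mm pipe stub on it, 45 mm high over all, 0.5 kg. It stands on the middle of the disc, unfastened, and rides round with it; origin at the centre of its underside, z up
- tin: closed steel tin with a paper band, 58 across and 95 high, standing loose beside the turntable; origin at the centre of its underside. Bystander
- pipe_stub: loose steel tube standing on end, 44 across, 60 high; origin under its centre. Bystander
- bearing: loose bearing ring lying flat, 56 across, 16 high; origin under its centre. Bystander
- spanner: loose spanner lying flat, 170 long along its x. Bystander
- hammer: loose hammer lying flat, 260 long along its x. Bystander
- brush: loose brush lying flat, 200 long along its x. Bystander
- offcut: loose steel block 70 x 40 x 25 high; origin under its centre. Bystander
Things that resemble listed ones, but are neither listed nor needed, are in the scene too. Leave any orange or red look-alike of the part that bears torch_rest_top alone.

How it is judged:
By the outcome, as a careful person would: the job done as asked, in the order asked, and still so for the second after the job is handed in, with the robot touching nothing.
It also fails if it takes over 58 s, if anything falls off the work surface, if the arm or the gripper's body presses on something with over 40 N, if the wrist force passes 120 N, or if a joint passes its speed limit or range.

## Working session

There is one attempt and no reset: what is moved stays moved. The work goes in short steps, Python scripts to look and compute and a tool call to move; the robot and the scene stay as the last step left them, time stands still between calls to the robot, and variables do not carry over. Pictures are saved under pics/ and viewed, at most 10 in all, crops included, and the job is handed in when it is done.

Besides the shell and the picture viewer there is one more tool, called in YAML: its name, and indented under it one key for each argument. apply_moves: Moves the arm, as the interface text tells. Its arguments: {"type":"object","properties":{"deltas":{"type":"array"}},"required":["deltas"]}

```bash
mkdir -p pics; ls; python3 - <<'E'
from bench import ctrl
import cv2,numpy as np,pickle
s=ctrl.observe();print(s)
d={}
for n in("top","side"):
    c=ctrl.read_camera(n);d[n]=c
    cv2.imwrite(f"pics/{n}0.png",c["frame"][:,:,::-1]);print(n,c["camera_matrix"],c["R"],c["t"])
pickle.dump(d,open("cams0.pkl","wb"))
E
```

```text
pics
{'time_s': 0.0, 'joints': array([ 1.20320409e+00,  1.16514889e-01,  1.44229027e+00,  4.12900446e-06,
        1.58397754e+00, -3.78064319e-02]), 'joint_vel': array([-4.56233240e-04,  4.63272047e-04,  2.77086499e-04, -1.51896508e-04,
        8.09041389e-04, -8.98010082e-05]), 'tau': array([ 1.25434024e-03, -7.32020903e+01, -6.32471609e+01, -1.98693201e-06,
        6.33556585e-03, -2.14759282e-06]), 'eef_pos': array([218.61000753, 638.63592876, 403.92702709]), 'eef_rot': array([-5.15641877e-01, -3.09873908e+00,  1.82960112e-03]), 'wrist_force': array([-0.98564912, -0.31490455, -0.38859855]), 'moment': array([-0.03055215, -0.01994014,  0.03568031]), 'finger_force': 0.0, 'width': 0.9991453099545673}
top [[470.82316267   0.         279.73299283]
 [  0.         470.82316267 213.31516821]
 [  0.           0.           1.        ]] [[ 0.00925032 -0.99992332  0.0082334 ]
 [-0.98513874 -0.01052517 -0.17143767]
 [ 0.17151118 -0.00652519 -0.98516056]] [ -11.30865169  566.81773244 1311.49863566]
side [[524.96353774   0.         275.46405166]
 [  0.         524.96353774 213.73236238]
 [  0.           0.           1.        ]] [[-0.96674959 -0.25501787 -0.0190032 ]
 [-0.15858568  0.65616039 -0.7377697 ]
 [ 0.2006136  -0.71022491 -0.67478497]] [ 537.87894704  142.96909721 1546.6499811 ]
```

View pics/top0.png

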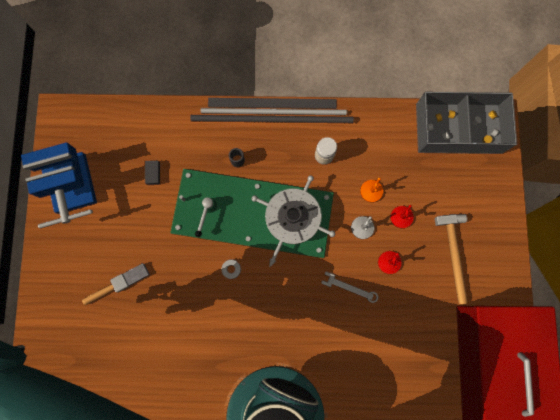

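View pics/side0.png

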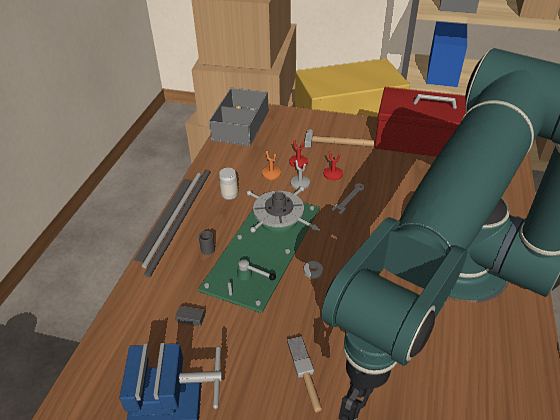

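The top view shows the turntable at about (293,214) with its long arm pointing at (273,262). The steel rest is at (363,228), the lever hub at (208,203) with its knob at (199,234), and the tin at (326,150). I'll zoom in on this area.

```bash
cat > h.py <<'E'
import numpy as np,cv2
def ray(c,u,v):
    R=np.array(c["R"]);t=np.array(c["t"]);d=R.T@np.linalg.inv(c["camera_matrix"])@[u,v,1];return -R.T@t,d
def onplane(c,u,v,z):
    o,d=ray(c,u,v);return (o+d*(z-o[2])/d[2])[:2]
def proj(c,X):
    p=c["camera_matrix"]@(np.array(c["R"])@X+c["t"]);return p[:2]/p[2]
E
python3 - <<'E'
import pickle,cv2
from h import *
d=pickle.load(open("cams0.pkl","rb"));c=d["top"]
for n,u,v,z in [("disc",293,215,67),("ball up",310,179,61),("ball r",332,234,61),("ball l",253,198,61),("tip",272,263,61),("knob",199,234,53),("hub",208,203,64),("rest",363,228,16)]: print(n,onplane(c,u,v,z).round(1))
f=c["frame"][140:290,190:390,::-1]
cv2.imwrite("pics/z1.png",cv2.resize(f,(800,600),interpolation=cv2.INTER_CUBIC))
s=d["side"]["frame"][140:320,180:420,::-1]
cv2.imwrite("pics/z2.png",cv2.resize(s,(800,600),interpolation=cv2.INTER_CUBIC))
E
```

```text
disc [559.3 -43.4]
ball up [666.8 -92.5]
ball r [ 506.7 -154.8]
ball l [608.7  71.8]
tip [422.8  14.8]
knob [503.8 224.3]
hub [592.1 200.2]
rest [ 531.3 -251.8]
```

View pics/z1.png

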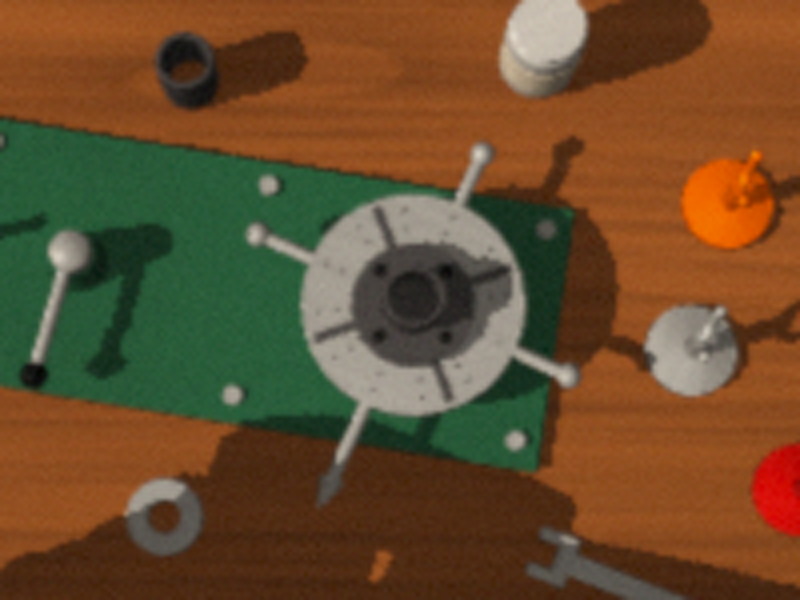

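View pics/z2.png

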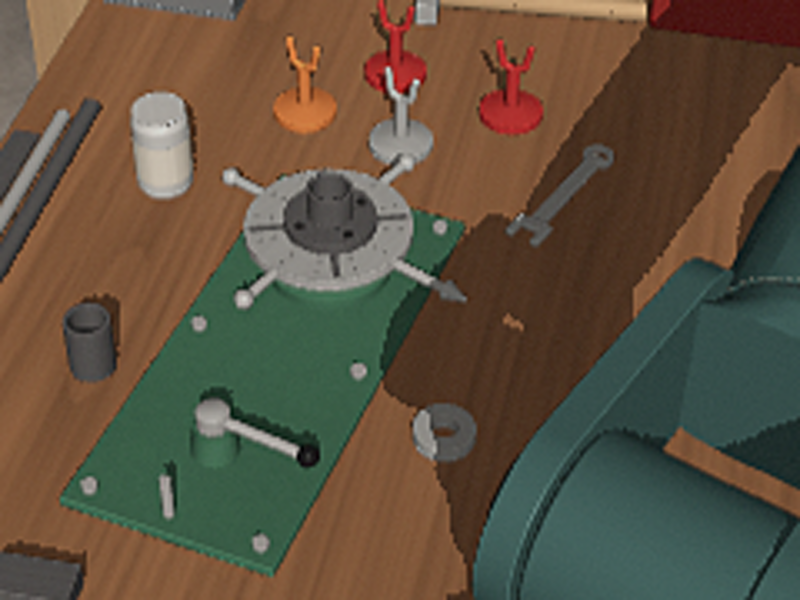

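apply_moves:
  deltas:
    - {"x":-15,"y":-19,"wz":5,"fingers":-1}
    - {"x":-40,"y":-51,"wz":13,"fingers":-1}
    - {"x":-70,"y":-89,"wz":21,"fingers":-1}
    - {"x":-100,"y":-127,"wz":29,"fingers":-1}
    - {"x":-130,"y":-165,"wz":37,"fingers":-1}
    - {"x":-160,"y":-203,"wz":45,"fingers":-1}
    - {"x":-190,"y":-241,"wz":53,"fingers":-1}
    - {"x":-220,"y":-279,"wz":60,"fingers":-1}

```text
invalid input at $.deltas[0]: expected keys wx, wy, wz, x, y, z, fingers
```

```bash
cat >> h.py <<'E'
from scipy.spatial.transform import Rotation as Ro
def todelta(s,tx,ty,tz=None,yaw=None):
    "tip target (world, tool down) -> tool-frame shift; yaw = world deg of tool x axis"
    R=Ro.from_rotvec(s["eef_rot"]).as_matrix();p=np.array(s["eef_pos"])
    d=R.T@(np.array([tx,ty,p[2] if tz is None else tz+173])-p)
    y0=np.degrees(np.arctan2(R[1,0],R[0,0]));w=None if yaw is None else -((yaw-y0+180)%360-180)
    return d.round(1),"yaw0",y0.round(1),"wz",w
def wristcam(ctrl):
    s=ctrl.observe();c=dict(ctrl.read_camera("wrist"));T=np.eye(4);T[:3,:3]=Ro.from_rotvec(s["eef_rot"]).as_matrix();T[:3,3]=s["eef_pos"]
    W=np.linalg.inv(T@np.array(c["tool_from_camera"]));c["R"]=W[:3,:3];c["t"]=W[:3,3];return s,c
E
python3 - <<'E'
from bench import ctrl
from h import *
s=ctrl.observe();print(s["eef_pos"],s["joints"].round(2),todelta(s,480,-90,255,71))
E
```

```text
[218.61493227 638.61924602 404.0367302 ] [ 1.2   0.12  1.44  0.    1.58 -0.04] (array([-483.2, -604.7,  -23.4]), 'yaw0', np.float64(161.1), 'wz', np.float64(90.10521384269208))
```

apply_moves:
  deltas:
    - {"wx":0,"wy":0,"z":0,"x":-15,"y":-19,"wz":5,"fingers":-1}
    - {"wx":0,"wy":0,"z":0,"x":-40,"y":-51,"wz":13,"fingers":-1}
    - {"wx":0,"wy":0,"z":0,"x":-70,"y":-89,"wz":21,"fingers":-1}
    - {"wx":0,"wy":0,"z":0,"x":-100,"y":-127,"wz":29,"fingers":-1}
    - {"wx":0,"wy":0,"z":0,"x":-130,"y":-165,"wz":37,"fingers":-1}
    - {"wx":0,"wy":0,"z":0,"x":-160,"y":-203,"wz":45,"fingers":-1}
    - {"wx":0,"wy":0,"z":0,"x":-190,"y":-241,"wz":53,"fingers":-1}
    - {"wx":0,"wy":0,"z":0,"x":-220,"y":-279,"wz":60,"fingers":-1}

```text
time_s: 0.9
eef_pos: [336.4, 301.6, 404.5]
eef_rot: [2.002, 2.421, -0.0]
wrist_force: [1.8, 0.2, 0.3]
width: 0.005
finger_force: 0.0
```

```bash
python3 - <<'E'
from bench import ctrl
from h import *
s=ctrl.observe();print(s["eef_pos"],s["joints"].round(2),todelta(s,480,-60,255,71))
s,c=wristcam(ctrl);print(np.array(c["tool_from_camera"]).round(3),c["camera_matrix"])
E
```

```text
[336.40182801 301.58081127 404.49527469] [ 0.67 -0.39  1.89 -0.    1.63  0.49] (array([-382.1,   73.2,  -23.5]), 'yaw0', np.float64(100.8), 'wz', np.float64(29.808828103037683))
[[ 1.0000e-03 -9.5500e-01 -2.9800e-01  7.6137e+01]
 [ 1.0000e+00  0.0000e+00  1.0000e-03  3.6000e-02]
 [-1.0000e-03 -2.9800e-01  9.5500e-01  3.0057e+01]
 [ 0.0000e+00  0.0000e+00  0.0000e+00  1.0000e+00]] [[360.12392399   0.         277.30972943]
 [  0.         360.12392399 212.90273994]
 [  0.           0.           1.        ]]
```

apply_moves:
  deltas:
    - {"wx":0,"wy":0,"z":0,"x":-30,"y":6,"wz":4,"fingers":-1}
    - {"wx":0,"wy":0,"z":0,"x":-80,"y":15,"wz":8,"fingers":-1}
    - {"wx":0,"wy":0,"z":0,"x":-130,"y":25,"wz":13,"fingers":-1}
    - {"wx":0,"wy":0,"z":0,"x":-180,"y":35,"wz":18,"fingers":-1}
    - {"wx":0,"wy":0,"z":0,"x":-230,"y":45,"wz":22,"fingers":-1}
    - {"wx":0,"wy":0,"z":0,"x":-280,"y":54,"wz":26,"fingers":-1}
    - {"wx":0,"wy":0,"z":0,"x":-330,"y":63,"wz":30,"fingers":-1}
    - {"wx":0,"wy":0,"z":0,"x":-372,"y":73,"wz":30,"fingers":-1}

```text
time_s: 1.75
eef_pos: [479.8, -49.9, 404.7]
eef_rot: [2.559, 1.823, 0.0]
wrist_force: [0.8, 0.4, -0.0]
width: 0.002
finger_force: 0.0
```

apply_moves:
  deltas:
    - {"wx":0,"wy":0,"z":0,"x":0,"y":0,"wz":0,"fingers":-1}
    - {"wx":0,"wy":0,"z":0,"x":0,"y":0,"wz":0,"fingers":-1}
    - {"wx":0,"wy":0,"z":0,"x":0,"y":0,"wz":0,"fingers":-1}

```text
time_s: 2.05
eef_pos: [479.5, -47.0, 404.6]
eef_rot: [-2.555, -1.827, 0.0]
wrist_force: [0.2, 0.2, -0.1]
width: 0.0
finger_force: 0.0
```

```bash
python3 - <<'E'
from bench import ctrl
from h import *
import pickle
s,c=wristcam(ctrl);print(s["eef_pos"],s["joints"].round(2))
pickle.dump((s,c),open("w1.pkl","wb"));cv2.imwrite("pics/w1.png",cv2.resize(c["frame"][:,:,::-1],(800,600),interpolation=cv2.INTER_CUBIC))
E
```

```text
[479.50340856 -46.96385928 404.57483173] [-0.15 -0.31  1.84  0.    1.62  0.18]
```

View pics/w1.png

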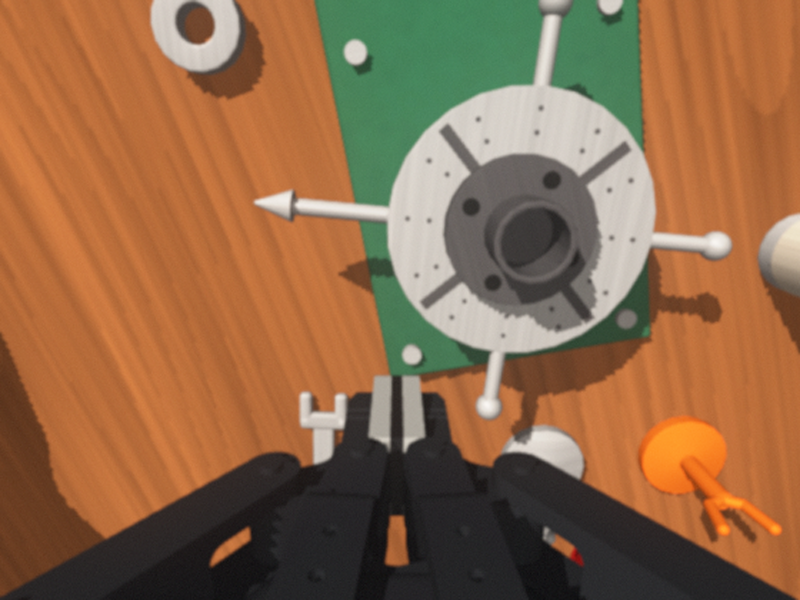

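Wrist view: the long arm's point is at (253,203), the balls at (716,245), (488,407) and (553,2), and the rest's foot at about (540,465), partly hidden by the fingers. Next I'll work out the positions, using both fixed views for the rest.

```bash
python3 - <<'E'
from h import *
import pickle
s,c=pickle.load(open("w1.pkl","rb"));d=pickle.load(open("cams0.pkl","rb"))
k=560/800
P={n:onplane(c,(u+.5)*k-.5,(v+.5)*k-.5,61) for n,u,v in[("tip",253,203),("far",716,245),("right",488,407)]}
f=c["frame"];h=cv2.cvtColor(f,cv2.COLOR_RGB2HSV)
m=((h[:,:,1]<40)&(h[:,:,2]>110)).astype(np.uint8);n,l,st,ce=cv2.connectedComponentsWithStats(m)
for i in range(1,n):
    if st[i,4]>150:print("w",st[i],ce[i].round(1))
for n in P:print(n,P[n].round(1))
v=P["far"]-P["tip"];C=P["tip"]+v/np.linalg.norm(v)*160;print("len",np.linalg.norm(v),"centre",C, "ang",np.degrees(np.arctan2(*(-v)[::-1])), "r right",np.linalg.norm(P["right"]-C))
# rest: grey masks
for nm,(x0,x1,y0,y1) in {"top":(345,376,210,242),"side":(285,316,155,192)}.items():
    q=d[nm];h=cv2.cvtColor(q["frame"],cv2.COLOR_RGB2HSV)[y0:y1,x0:x1]
    m=((h[:,:,1]<60)&(h[:,:,2]>60)).astype(np.uint8);n,l,st,ce=cv2.connectedComponentsWithStats(m)
    for i in range(1,n):
        if st[i,4]>30:
            print(nm,st[i]+[x0,y0,0,0,0],ce[i]+[x0,y0]);
            for r in l==i: print("".join("#" if a else "." for a in r))
E
```

```text
w [ 106    0   62   51 1955] [137.8  23.7]
w [  179     0   332   293 21082] [361.5 147.3]
w [241  28  16  18 233] [248.5  36.3]
w [532 151  28  40 435] [544.6 166.8]
w [281 241  15  15 167] [288. 248.]
w [281 263  17  54 653] [287.9 287.7]
w [258 264  16  50 627] [266.5 287.6]
w [211 275  32  50 840] [226.2 297.5]
w [ 352  299   56   36 1047] [384.6 314.1]
tip [411.8  20.8]
far [671.7 -94.8]
right [ 508.3 -156.9]
len 284.38311342037184 centre [558.02109082 -44.22794644] ang 156.01790095389254 r right 123.14165623026177
top [351 217  23  22 393] [362.26717557 227.08142494]
...............................
...............................
...............................
...............................
...............................
...............................
...............................
.............#########..##.....
...........###############.....
..........################.....
.........#################.....
........###################....
........###################....
.......#####################...
.......#####################...
.......#####################...
......##
[... 1042 characters left out ...]
...........#####............
..............###..............
..............###..............
..............###..............
.............####..............
.............####..............
..........###########..........
........##############.........
.......################........
......##################.......
......###################......
......###################......
......###################......
......###################......
......###################......
......##################.......
.......################........
........###############........
..........###########..........
.............######............
.............######............
...........#####...............
```

```bash
python3 - <<'E'
from h import *
import pickle
d=pickle.load(open("cams0.pkl","rb"));C=np.array([558,-44.2])
for nm,u,v in[("top",362,227.8),("side",300,182.5)]:
    p=onplane(d[nm],u,v,8);print(nm,p,np.linalg.norm(p-C),np.degrees(np.arctan2(*(p-C)[::-1])))
for nm,u,v in[("side",300,173)]: print(onplane(d[nm],u,v,40))
s,c=pickle.load(open("w1.pkl","rb"));print(todelta(s,483,33.5,50,66))
E
```

```text
top [ 533.03450095 -250.37204616] 207.67808926589134 -96.90436580706539
side [ 532.8366493  -245.35032696] 202.7181497911675 -97.13050200219419
[ 535.98660634 -257.40330744]
(array([ 77.2, -22.6, 181.6]), 'yaw0', np.float64(71.1), 'wz', np.float64(5.136050616223656))
```

apply_moves:
  deltas:
    - {"wx":0,"wy":0,"z":0,"x":30,"y":-9,"wz":3,"fingers":-1}
    - {"wx":0,"wy":0,"z":0,"x":60,"y":-18,"wz":5,"fingers":-1}
    - {"wx":0,"wy":0,"z":20,"x":77,"y":-23,"wz":5,"fingers":-1}
    - {"wx":0,"wy":0,"z":60,"x":77,"y":-23,"wz":5,"fingers":-1}
    - {"wx":0,"wy":0,"z":100,"x":77,"y":-23,"wz":5,"fingers":-1}
    - {"wx":0,"wy":0,"z":140,"x":77,"y":-23,"wz":5,"fingers":-1}
    - {"wx":0,"wy":0,"z":170,"x":77,"y":-23,"wz":5,"fingers":-1}
    - {"wx":0,"wy":0,"z":181,"x":77,"y":-23,"wz":5,"fingers":-1}

```text
time_s: 2.9
eef_pos: [481.7, 33.9, 221.0]
eef_rot: [-2.63, -1.715, 0.005]
wrist_force: [-0.9, -0.1, -0.0]
width: 0.001
finger_force: 0.0
```

```bash
cat >> h.py <<'E'
C=np.array([558,-44.2])
def arc(s,a0,a1,n,r=108,yawoff=-68):
    R=Ro.from_rotvec(s["eef_rot"]).as_matrix();p=np.array(s["eef_pos"])
    y0=np.degrees(np.arctan2(R[1,0],R[0,0]))
    for a in np.linspace(a0,a1,n+1)[1:]:
        t=C+r*np.array([np.cos(np.radians(a)),np.sin(np.radians(a))]);d=R[:2,:2].T@(t-p[:2]);w=-((a+yawoff-y0+180)%360-180)
        print(round(a,1),d.round(0),round(w,1))
E
python3 - <<'E'
from bench import ctrl
from h import *
s=ctrl.observe();q=s["eef_pos"];print(q,todelta(s,483,33.5,50,66),"ang",np.degrees(np.arctan2(q[1]-C[1],q[0]-C[0])))
arc(s,134,160,8)
E
```

```text
[481.71107914  33.8545415  221.00526401] (array([ 0.2,  1.3, -2. ]), 'yaw0', np.float64(66.2), 'wz', np.float64(0.22195104492595874)) ang 134.34459032316423
137.2 [-6. -1.] -3.0
140.5 [-11.  -3.] -6.3
143.8 [-17.  -4.] -9.5
147.0 [-23.  -5.] -12.8
150.2 [-29.  -6.] -16.0
153.5 [-36.  -7.] -19.3
156.8 [-42.  -7.] -22.5
160.0 [-48.  -6.] -25.8
```

apply_moves:
  deltas:
    - {"wx":0,"wy":0,"z":-2,"x":-6,"y":-1,"wz":0,"fingers":-1}
    - {"wx":0,"wy":0,"z":-2,"x":-11,"y":-3,"wz":0,"fingers":-1}
    - {"wx":0,"wy":0,"z":-2,"x":-17,"y":-4,"wz":0,"fingers":-1}
    - {"wx":0,"wy":0,"z":-2,"x":-23,"y":-5,"wz":0,"fingers":-1}
    - {"wx":0,"wy":0,"z":-2,"x":-29,"y":-6,"wz":-3,"fingers":-1}
    - {"wx":0,"wy":0,"z":-2,"x":-36,"y":-7,"wz":-6,"fingers":-1}
    - {"wx":0,"wy":0,"z":-2,"x":-42,"y":-7,"wz":-9,"fingers":-1}
    - {"wx":0,"wy":0,"z":-2,"x":-48,"y":-6,"wz":-12,"fingers":-1}

```text
time_s: 3.7
eef_pos: [457.7, -9.2, 226.7]
eef_rot: [2.437, 1.981, 0.002]
wrist_force: [-1.4, 3.2, 0.8]
width: -0.001
finger_force: 1.5
```

```bash
python3 - <<'E'
from bench import ctrl
from h import *
s=ctrl.observe();q=s["eef_pos"];print(q,s["wrist_force"],"ang",np.degrees(np.arctan2(q[1]-C[1],q[0]-C[0])),np.hypot(*(q[:2]-C)))
arc(s,160,196,8,108,-82)
E
```

```text
[457.71925399  -9.17301772 226.6810632 ] [-1.40096771  3.16185882  0.78959248] ang 160.74624282035606 106.22201988019145
164.5 [-7. -2.] -4.3
169.0 [-15.  -3.] -8.8
173.5 [-24.  -2.] -13.3
178.0 [-32.  -1.] -17.8
182.5 [-40.   1.] -22.3
187.0 [-49.   3.] -26.8
191.5 [-56.   6.] -31.3
196.0 [-64.  10.] -35.8
```

apply_moves:
  deltas:
    - {"wx":0,"wy":0,"z":2,"x":-7,"y":-2,"wz":-4,"fingers":-1}
    - {"wx":0,"wy":0,"z":4,"x":-15,"y":-3,"wz":-9,"fingers":-1}
    - {"wx":0,"wy":0,"z":4,"x":-24,"y":-2,"wz":-13,"fingers":-1}
    - {"wx":0,"wy":0,"z":4,"x":-32,"y":-1,"wz":-18,"fingers":-1}
    - {"wx":0,"wy":0,"z":4,"x":-40,"y":1,"wz":-22,"fingers":-1}
    - {"wx":0,"wy":0,"z":4,"x":-49,"y":3,"wz":-27,"fingers":-1}
    - {"wx":0,"wy":0,"z":4,"x":-56,"y":6,"wz":-31,"fingers":-1}
    - {"wx":0,"wy":0,"z":4,"x":-64,"y":10,"wz":-36,"fingers":-1}

```text
time_s: 4.5
eef_pos: [454.2, -74.0, 222.3]
eef_rot: [1.705, 2.638, 0.001]
wrist_force: [-3.2, 1.8, 1.0]
width: 0.001
finger_force: 1.5
```

```bash
python3 - <<'E'
from bench import ctrl
from h import *
s=ctrl.observe();q=s["eef_pos"];print(q,s["wrist_force"],"ang",np.degrees(np.arctan2(q[1]-C[1],q[0]-C[0])),np.hypot(*(q[:2]-C)))
arc(s,196,232,8,108,-82)
E
```

```text
[454.16235642 -73.96666919 222.34556866] [-3.18373867  1.77677102  1.0243902 ] ang -164.0042298781304 108.0199556526698
200.5 [-8. -1.] -4.2
205.0 [-17.  -1.] -8.7
209.5 [-25.  -1.] -13.2
214.0 [-34.   0.] -17.7
218.5 [-42.   2.] -22.2
223.0 [-50.   5.] -26.7
227.5 [-58.   8.] -31.2
232.0 [-66.  11.] -35.7
```

apply_moves:
  deltas:
    - {"wx":0,"wy":0,"z":0,"x":-8,"y":-1,"wz":-4,"fingers":-1}
    - {"wx":0,"wy":0,"z":0,"x":-17,"y":-1,"wz":-9,"fingers":-1}
    - {"wx":0,"wy":0,"z":0,"x":-25,"y":-1,"wz":-13,"fingers":-1}
    - {"wx":0,"wy":0,"z":0,"x":-34,"y":0,"wz":-18,"fingers":-1}
    - {"wx":0,"wy":0,"z":0,"x":-42,"y":2,"wz":-22,"fingers":-1}
    - {"wx":0,"wy":0,"z":0,"x":-50,"y":5,"wz":-27,"fingers":-1}
    - {"wx":0,"wy":0,"z":0,"x":-58,"y":8,"wz":-31,"fingers":-1}
    - {"wx":0,"wy":0,"z":0,"x":-66,"y":11,"wz":-36,"fingers":-1}

```text
time_s: 5.3
eef_pos: [491.4, -129.7, 222.3]
eef_rot: [0.806, 3.036, 0.001]
wrist_force: [-1.5, 2.8, -1.0]
width: -0.001
finger_force: 1.4
```

```bash
python3 - <<'E'
from bench import ctrl
from h import *
s=ctrl.observe();q=s["eef_pos"];print(q,s["wrist_force"],"ang",np.degrees(np.arctan2(q[1]-C[1],q[0]-C[0])),np.hypot(*(q[:2]-C)),s["joints"].round(2))
arc(s,232,246,5,108,-82)
s,c=wristcam(ctrl);cv2.imwrite("pics/w2.png",cv2.resize(c["frame"][:,:,::-1],(800,600),interpolation=cv2.INTER_CUBIC))
E
```

```text
[ 491.4095636  -129.69236493  222.30219464] [-1.49976159  2.82059892 -0.98847445] ang -127.91520560455363 108.36618790273636 [-0.31 -0.14  2.    0.    1.28 -1.36]
234.8 [-5. -0.] -2.6
237.6 [-10.  -1.] -5.4
240.4 [-16.  -1.] -8.2
243.2 [-21.  -1.] -11.0
246.0 [-26.  -0.] -13.8
```

View pics/w2.png

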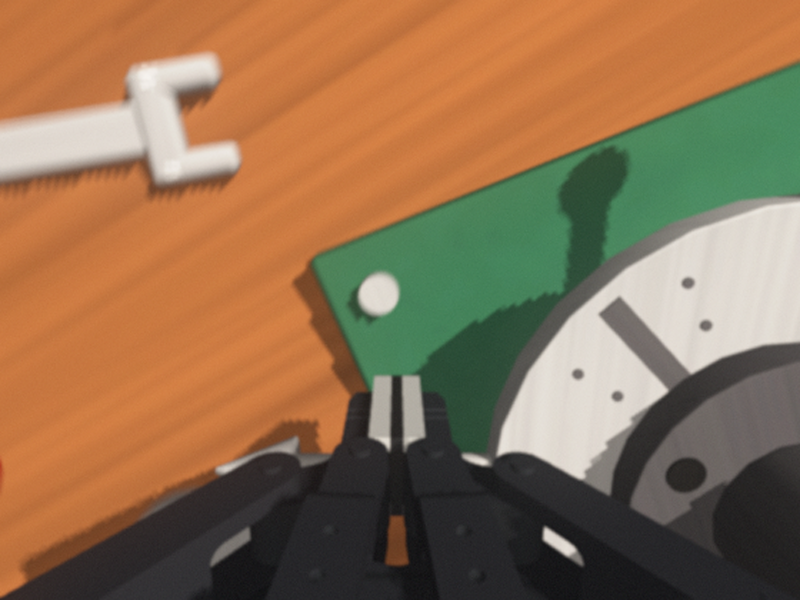

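The view shows the disc and spanner, with the arm's cone hidden just behind the fingers at about (260,455). I'll push until the arm is a few degrees short, then back off and measure.

apply_moves:
  deltas:
    - {"wx":0,"wy":0,"z":0,"x":-5,"y":0,"wz":-3,"fingers":-1}
    - {"wx":0,"wy":0,"z":0,"x":-10,"y":-1,"wz":-5,"fingers":-1}
    - {"wx":0,"wy":0,"z":0,"x":-16,"y":-1,"wz":-8,"fingers":-1}
    - {"wx":0,"wy":0,"z":0,"x":-21,"y":-1,"wz":-11,"fingers":-1}
    - {"wx":0,"wy":0,"z":0,"x":-26,"y":0,"wz":-14,"fingers":-1}
    - {"wx":0,"wy":0,"z":0,"x":-26,"y":0,"wz":-14,"fingers":-1}
    - {"wx":0,"wy":0,"z":0,"x":-26,"y":0,"wz":-14,"fingers":-1}

```text
time_s: 6.05
eef_pos: [513.8, -142.2, 222.1]
eef_rot: [0.439, 3.11, -0.0]
wrist_force: [-0.2, 0.2, 0.3]
width: -0.003
finger_force: 0.0
```

```bash
python3 - <<'E'
from bench import ctrl
from h import *
s=ctrl.observe();q=s["eef_pos"];print(q,s["wrist_force"],"ang",np.degrees(np.arctan2(q[1]-C[1],q[0]-C[0])),np.hypot(*(q[:2]-C)),s["joints"].round(2))
print(todelta(s,440,-165,230,180))
E
```

```text
[ 513.8307585  -142.20706115  222.09400652] [-0.22944248  0.18141749  0.29052514] ang -114.25985495230518 107.50026014151102 [-0.32 -0.08  1.95  0.    1.28 -1.61]
(array([  64.5,  -42.3, -180.9]), 'yaw0', np.float64(163.9), 'wz', np.float64(-16.050134751148306))
```

apply_moves:
  deltas:
    - {"wx":0,"wy":0,"z":0,"x":12,"y":0,"wz":0,"fingers":-1}
    - {"wx":0,"wy":0,"z":-35,"x":14,"y":0,"wz":0,"fingers":-1}
    - {"wx":0,"wy":0,"z":-80,"x":14,"y":0,"wz":0,"fingers":-1}
    - {"wx":0,"wy":0,"z":-125,"x":0,"y":0,"wz":0,"fingers":-1}
    - {"wx":0,"wy":0,"z":-165,"x":-25,"y":5,"wz":0,"fingers":-1}
    - {"wx":0,"wy":0,"z":-180,"x":-60,"y":10,"wz":0,"fingers":-1}
    - {"wx":0,"wy":0,"z":-180,"x":-85,"y":16,"wz":0,"fingers":-1}
    - {"wx":0,"wy":0,"z":-180,"x":-85,"y":16,"wz":0,"fingers":-1}

```text
time_s: 6.85
eef_pos: [601.3, -149.8, 401.6]
eef_rot: [0.436, 3.111, 0.0]
wrist_force: [-0.3, 0.5, 0.4]
width: 0.002
finger_force: 0.0
```

apply_moves:
  deltas:
    - {"wx":0,"wy":0,"z":0,"x":0,"y":0,"wz":0,"fingers":-1}
    - {"wx":0,"wy":0,"z":0,"x":0,"y":0,"wz":0,"fingers":-1}
    - {"wx":0,"wy":0,"z":0,"x":0,"y":0,"wz":0,"fingers":-1}

```text
time_s: 7.15
eef_pos: [599.3, -149.9, 401.9]
eef_rot: [0.435, 3.111, -0.0]
wrist_force: [0.5, 0.2, -0.0]
width: 0.002
finger_force: 0.0
```

```bash
python3 - <<'E'
from bench import ctrl
from h import *
import pickle
s,c=wristcam(ctrl);print(s["eef_pos"],s["joints"].round(2))
pickle.dump((s,c),open("w3.pkl","wb"));cv2.imwrite("pics/w3.png",cv2.resize(c["frame"][:,:,::-1],(800,600),interpolation=cv2.INTER_CUBIC))
E
```

```text
[ 599.30226551 -149.8823983   401.91060468] [-0.29 -0.01  1.57 -0.    1.57 -1.58]
```

View pics/w3.png

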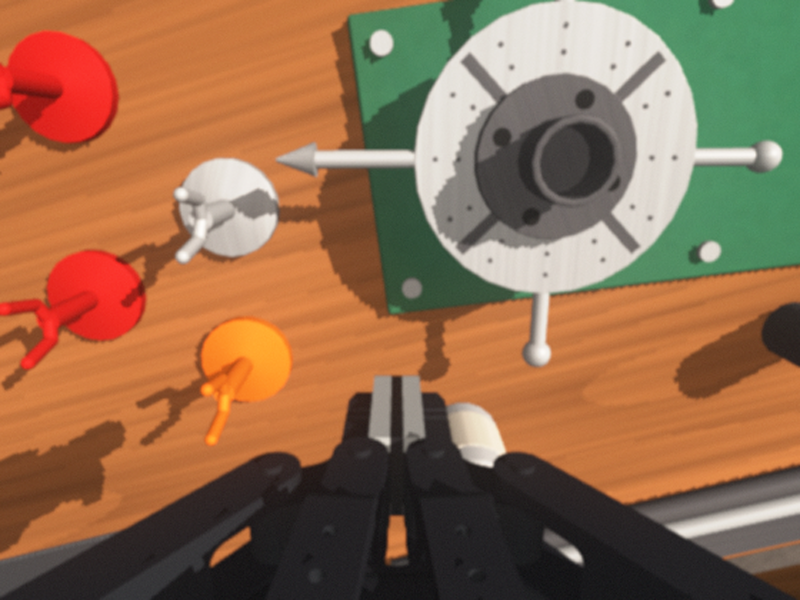

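Both the arm and the rest are in view. The arm's tip is at (277,159), the opposite ball at (766,156), the side ball at (537,353), the rest's foot at about (230,207), and the fork tips at (181,194) and (184,257).

```bash
python3 - <<'E'
from h import *
import pickle
s,c=pickle.load(open("w3.pkl","rb"))
k=.7;g=lambda u,v,z:onplane(c,(u+.5)*k-.5,(v+.5)*k-.5,z)
tip,opp,sb=g(277,159,61),g(766,156,61),g(537,353,61)
v=tip-opp;Cn=tip-v/np.linalg.norm(v)*160;ang=lambda a:np.degrees(np.arctan2(a[1],a[0]))
print("len",np.linalg.norm(v),"C",Cn,"arm",ang(v),"side ball",ang(sb-Cn),np.linalg.norm(sb-Cn))
h=cv2.cvtColor(c["frame"],cv2.COLOR_RGB2HSV);m=((h[:,:,1]<60)&(h[:,:,2]>60)).astype(np.uint8)
n,l,st,ce=cv2.connectedComponentsWithStats(m);i=l[int(225*k),int(215*k)];print(st[i],ce[i])
mm=cv2.morphologyEx((l==i).astype(np.uint8),cv2.MORPH_OPEN,np.ones((9,9)))
cn=max(cv2.findContours(mm,0,2)[0],key=cv2.contourArea);hu=cv2.convexHull(cn)[:,0,:]
w=np.array([onplane(c,*p,16) for p in hu]);(cx,cy),r=cv2.minEnclosingCircle(w.astype(np.float32));print("enc",cx,cy,r)
for p,nm in[(np.array([cx,cy]),"enc"),(g(229.5,207,16),"foot"),((g(181,194,92)+g(184,257,92))/2,"fork")]:
    print(nm,p,np.linalg.norm(p-Cn),"bearing",ang(p-Cn),"err turn",ang(p-Cn)-ang(v))
E
```

```text
len 284.16425228942626 C [558.5338045  -43.94139984] arm -105.54025760345293 side ball -15.309190794387584 122.85480537170356
[ 122  111   73   73 3919] [158.26435315 145.7468742 ]
enc 537.272216796875 -252.79452514648438 36.27837371826172
enc [ 537.2722168  -252.79452515] 209.93256789579274 bearing -95.8127783179173 err turn 9.727479285535622
foot [ 535.08132214 -250.10065192] 207.48893018568074 bearing -96.49001385678726 err turn 9.050243746665672
fork [ 535.76556732 -252.58790759] 209.8851062362155 bearing -96.2276744137798 err turn 9.312583189673134
```

```bash
python3 - <<'E'
from bench import ctrl
from h import *
s=ctrl.observe();print(todelta(s,500.8,-135.8,50,164))
E
```

```text
(array([ 98.8, -13.5, 179. ]), 'yaw0', np.float64(164.1), 'wz', np.float64(0.0843035893945796))
```

apply_moves:
  deltas:
    - {"wx":0,"wy":0,"z":0,"x":35,"y":-5,"wz":0,"fingers":-1}
    - {"wx":0,"wy":0,"z":0,"x":75,"y":-10,"wz":0,"fingers":-1}
    - {"wx":0,"wy":0,"z":10,"x":99,"y":-14,"wz":0,"fingers":-1}
    - {"wx":0,"wy":0,"z":50,"x":99,"y":-14,"wz":0,"fingers":-1}
    - {"wx":0,"wy":0,"z":95,"x":99,"y":-14,"wz":0,"fingers":-1}
    - {"wx":0,"wy":0,"z":140,"x":99,"y":-14,"wz":0,"fingers":-1}
    - {"wx":0,"wy":0,"z":170,"x":99,"y":-14,"wz":0,"fingers":-1}
    - {"wx":0,"wy":0,"z":179,"x":99,"y":-14,"wz":0,"fingers":-1}

```text
time_s: 8.0
eef_pos: [499.9, -136.1, 219.6]
eef_rot: [-0.434, -3.107, -0.001]
wrist_force: [0.6, 0.9, 0.3]
width: -0.001
finger_force: 0.0
```

```bash
python3 - <<'E'
from bench import ctrl
from h import *
s=ctrl.observe();q=s["eef_pos"];print(q,s["wrist_force"],"ang",np.degrees(np.arctan2(q[1]-C[1],q[0]-C[0])),np.hypot(*(q[:2]-C)))
arc(s,240,255.2,6,108,-81.3)
E
```

```text
[ 499.94040178 -136.06715924  219.61775476] [0.61127909 0.9498348  0.26388678] ang -122.29268754298424 108.67608702923667
242.5 [-9. -2.] 2.9
245.1 [-14.  -2.] 0.3
247.6 [-18.  -3.] -2.2
250.1 [-23.  -3.] -4.7
252.7 [-28.  -4.] -7.3
255.2 [-33.  -4.] -9.8
```

apply_moves:
  deltas:
    - {"wx":0,"wy":0,"z":-1,"x":-6,"y":-1,"wz":0,"fingers":-1}
    - {"wx":0,"wy":0,"z":-2,"x":-12,"y":-2,"wz":0,"fingers":-1}
    - {"wx":0,"wy":0,"z":-2,"x":-18,"y":-3,"wz":-2,"fingers":-1}
    - {"wx":0,"wy":0,"z":-2,"x":-23,"y":-3,"wz":-5,"fingers":-1}
    - {"wx":0,"wy":0,"z":-2,"x":-28,"y":-4,"wz":-7,"fingers":-1}
    - {"wx":0,"wy":0,"z":-2,"x":-31,"y":-4,"wz":-10,"fingers":-1}
    - {"wx":0,"wy":0,"z":-2,"x":-32,"y":-4,"wz":-10,"fingers":-1}
    - {"wx":0,"wy":0,"z":-2,"x":-32,"y":-4,"wz":-10,"fingers":-1}

```text
time_s: 8.8
eef_pos: [531.4, -149.2, 226.2]
eef_rot: [0.164, 3.135, -0.001]
wrist_force: [0.5, -0.7, 0.4]
width: -0.002
finger_force: 0.0
```

```bash
python3 - <<'E'
from bench import ctrl
from h import *
s=ctrl.observe();q=s["eef_pos"];print(q,s["wrist_force"],"ang",np.degrees(np.arctan2(q[1]-C[1],q[0]-C[0]))+360,np.hypot(*(q[:2]-C)))
arc(s,255,255,1,108,-81.3)
E
```

```text
[ 531.40956569 -149.21004336  226.15116001] [ 0.47676579 -0.66624658  0.36232467] ang 255.79035570128673 108.32432968846038
255.0 [1. 1.] 0.3
```

apply_moves:
  deltas:
    - {"wx":0,"wy":0,"z":0,"x":12,"y":0,"wz":0,"fingers":-1}
    - {"wx":0,"wy":0,"z":-35,"x":14,"y":0,"wz":0,"fingers":-1}
    - {"wx":0,"wy":0,"z":-80,"x":14,"y":0,"wz":0,"fingers":-1}
    - {"wx":0,"wy":0,"z":-125,"x":0,"y":0,"wz":0,"fingers":-1}
    - {"wx":0,"wy":0,"z":-165,"x":-25,"y":3,"wz":0,"fingers":-1}
    - {"wx":0,"wy":0,"z":-176,"x":-55,"y":6,"wz":0,"fingers":-1}
    - {"wx":0,"wy":0,"z":-176,"x":-68,"y":6,"wz":0,"fingers":-1}
    - {"wx":0,"wy":0,"z":-176,"x":-68,"y":6,"wz":0,"fingers":-1}

```text
time_s: 9.6
eef_pos: [599.4, -150.0, 399.6]
eef_rot: [-0.162, -3.136, -0.0]
wrist_force: [-0.4, -0.0, -1.0]
width: 0.004
finger_force: 0.0
```

apply_moves:
  deltas:
    - {"wx":0,"wy":0,"z":0,"x":0,"y":0,"wz":0,"fingers":-1}
    - {"wx":0,"wy":0,"z":0,"x":0,"y":0,"wz":0,"fingers":-1}
    - {"wx":0,"wy":0,"z":0,"x":0,"y":0,"wz":0,"fingers":-1}

```text
time_s: 9.9
eef_pos: [598.3, -150.0, 400.3]
eef_rot: [-0.162, -3.137, -0.0]
wrist_force: [0.1, 0.2, -0.2]
width: -0.003
finger_force: 0.0
```

```bash
python3 - <<'E'
from bench import ctrl
from h import *
import pickle
s,c=wristcam(ctrl);print(s["eef_pos"],s["joints"].round(2))
pickle.dump((s,c),open("w4.pkl","wb"));cv2.imwrite("pics/w4.png",cv2.resize(c["frame"][:,:,::-1],(800,600),interpolation=cv2.INTER_CUBIC))
E
```

```text
[ 598.32494176 -150.00743     400.34849864] [-0.29 -0.01  1.58 -0.    1.57 -1.75]
```

View pics/w4.png

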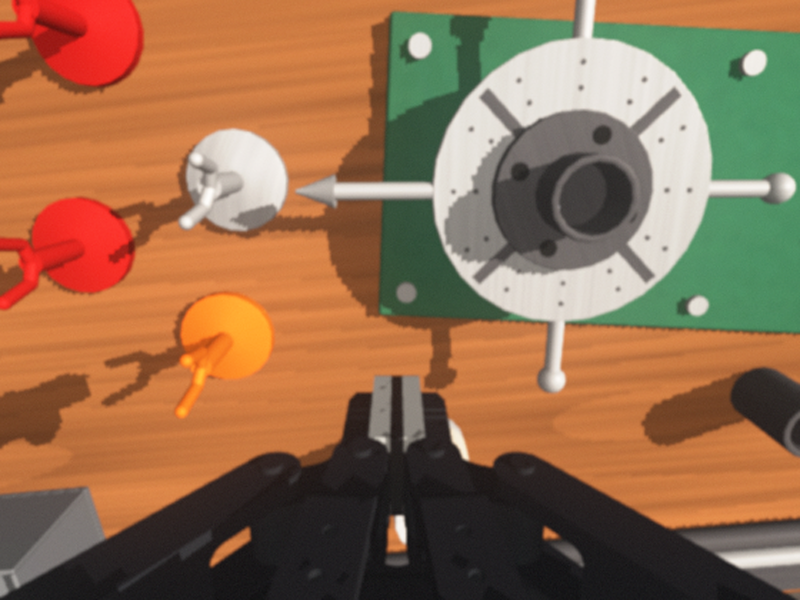

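The tip is now at (296,191), the opposite ball at (779,187), the foot at about (237,180), and the fork tips at (197,159) and (186,223).

```bash
python3 - <<'E'
from h import *
import pickle
from scipy.optimize import least_squares
s,c=pickle.load(open("w4.pkl","rb"))
k=.7;g=lambda u,v,z:onplane(c,(u+.5)*k-.5,(v+.5)*k-.5,z)
tip,opp,sb=g(296,191,61),g(779,187,61),g(551,380,61)
v=tip-opp;Cn=tip-v/np.linalg.norm(v)*160;ang=lambda a:np.degrees(np.arctan2(a[1],a[0]))
print("len",np.linalg.norm(v),"C",Cn,"arm",ang(v),"side ball-90",ang(sb-Cn)-90)
# line fit through arm pixels: midpoints of bright rows across both arms
h=cv2.cvtColor(c["frame"],cv2.COLOR_RGB2HSV);m=((h[:,:,1]<60)&(h[:,:,2]>90)).astype(np.uint8)
n,l,st,ce=cv2.connectedComponentsWithStats(m);i=l[int(150*k),int(235*k)]
mm=cv2.morphologyEx((l==i).astype(np.uint8),cv2.MORPH_CLOSE,np.ones((9,9)));cn=max(cv2.findContours(mm,0,2)[0],key=cv2.contourArea)[:,0,:]
# foot top circle: contour points facing turntable/upper side only (fork is lower left)
w=np.array([onplane(c,*p,16) for p in cn if p[0]>150*k+45 or p[1]<140*k+10])
f=least_squares(lambda q:np.hypot(*(w-q).T)-34,w.mean(0),loss="soft_l1");print(len(w),"res",np.abs(f.fun).mean())
P=[("circ",f.x),("foot",g(237,180,14)),("fork",(g(197,159,92)+g(186,223,92))/2)]
for nm,p in P:print(nm,p.round(1),np.linalg.norm(p-Cn).round(1),"bearing",ang(p-Cn),"err",ang(p-Cn)-ang(v))
E
```

```text
len 284.2424365301533 C [558.27735863 -44.3843575 ] arm -95.41346265424504 side ball-90 -95.27548528617557
79 res 1.1277673335239466
circ [ 535.5 -251.9] 208.8 bearing -96.2553542402243 err -0.841891585979269
foot [ 535.  -251.4] 208.3 bearing -96.40100846379723 err -0.9875458095521878
fork [ 535.7 -252.7] 209.6 bearing -96.17553223162649 err -0.7620695773814532
```

Overshot by about 0.85°, and all three estimates agree. I'll nudge the arm back from its other side.

apply_moves:
  deltas:
    - {"wx":0,"wy":0,"z":15,"x":4,"y":0,"wz":0,"fingers":-1}
    - {"wx":0,"wy":0,"z":50,"x":8,"y":0,"wz":0,"fingers":-1}
    - {"wx":0,"wy":0,"z":95,"x":10,"y":0,"wz":0,"fingers":-1}
    - {"wx":0,"wy":0,"z":135,"x":10,"y":0,"wz":0,"fingers":-1}
    - {"wx":0,"wy":0,"z":165,"x":10,"y":0,"wz":0,"fingers":-1}
    - {"wx":0,"wy":0,"z":176,"x":10,"y":0,"wz":0,"fingers":-1}
    - {"wx":0,"wy":0,"z":176,"x":10,"y":0,"wz":0,"fingers":-1}
    - {"wx":0,"wy":0,"z":176,"x":10,"y":0,"wz":0,"fingers":-1}

```text
time_s: 10.75
eef_pos: [589.4, -149.1, 226.1]
eef_rot: [0.162, 3.136, -0.001]
wrist_force: [0.7, -0.0, 0.5]
width: 0.003
finger_force: 0.0
```

```bash
python3 - <<'E'
from bench import ctrl
from h import *
s=ctrl.observe();q=s["eef_pos"];print(q,s["wrist_force"],"ang",np.degrees(np.arctan2(q[1]-C[1],q[0]-C[0]))+360,np.hypot(*(q[:2]-C)))
arc(s,284,272.4,4,108,-98.6)
E
```

```text
[ 589.35773946 -149.08007877  226.05751189] [ 0.68078249 -0.02512076  0.45459826] ang 286.6459607343142 109.46752370868313
281.1 [10. -2.] -8.4
278.2 [16. -4.] -5.5
275.3 [21. -5.] -2.6
272.4 [26. -6.] 0.3
```

apply_moves:
  deltas:
    - {"wx":0,"wy":0,"z":2,"x":6,"y":-2,"wz":0,"fingers":-1}
    - {"wx":0,"wy":0,"z":3,"x":12,"y":-4,"wz":0,"fingers":-1}
    - {"wx":0,"wy":0,"z":3,"x":18,"y":-5,"wz":0,"fingers":-1}
    - {"wx":0,"wy":0,"z":3,"x":22,"y":-6,"wz":0,"fingers":-1}
    - {"wx":0,"wy":0,"z":3,"x":24,"y":-6,"wz":0,"fingers":-1}
    - {"wx":0,"wy":0,"z":3,"x":25.5,"y":-6,"wz":0,"fingers":-1}
    - {"wx":0,"wy":0,"z":3,"x":25.5,"y":-6,"wz":0,"fingers":-1}

```text
time_s: 11.45
eef_pos: [563.1, -152.3, 221.9]
eef_rot: [0.162, 3.137, -0.0]
wrist_force: [0.2, 0.0, -0.4]
width: -0.0
finger_force: 0.0
```

```bash
python3 - <<'E'
from bench import ctrl
from h import *
s=ctrl.observe();q=s["eef_pos"];print(q,s["wrist_force"],"ang",np.degrees(np.arctan2(q[1]-C[1],q[0]-C[0]))+360,np.hypot(*(q[:2]-C)))
arc(s,272.4,272.4,1,108,-98.6)
E
```

```text
[ 563.11368911 -152.31670017  221.87603817] [ 0.19974384  0.02506911 -0.35082757] ang 272.70794995292465 108.23756590146135
272.4 [1. 0.] 0.3
```

apply_moves:
  deltas:
    - {"wx":0,"wy":0,"z":0,"x":0.8,"y":0,"wz":0,"fingers":-1}
    - {"wx":0,"wy":0,"z":0,"x":0.8,"y":0,"wz":0,"fingers":-1}

```text
time_s: 11.65
eef_pos: [562.5, -152.2, 221.8]
eef_rot: [0.161, 3.137, -0.0]
wrist_force: [1.4, -0.5, 1.4]
width: 0.0
finger_force: 0.9
```

apply_moves:
  deltas:
    - {"wx":0,"wy":0,"z":0,"x":-12,"y":0,"wz":0,"fingers":-1}
    - {"wx":0,"wy":0,"z":-35,"x":-18,"y":0,"wz":0,"fingers":-1}
    - {"wx":0,"wy":0,"z":-80,"x":-25,"y":0,"wz":0,"fingers":-1}
    - {"wx":0,"wy":0,"z":-125,"x":-30,"y":0,"wz":0,"fingers":-1}
    - {"wx":0,"wy":0,"z":-165,"x":-35,"y":3,"wz":0,"fingers":-1}
    - {"wx":0,"wy":0,"z":-180,"x":-35,"y":6,"wz":0,"fingers":-1}
    - {"wx":0,"wy":0,"z":-180,"x":-35,"y":6,"wz":0,"fingers":-1}
    - {"wx":0,"wy":0,"z":-180,"x":-35,"y":6,"wz":0,"fingers":-1}

```text
time_s: 12.45
eef_pos: [598.0, -149.8, 400.1]
eef_rot: [-0.161, -3.136, -0.001]
wrist_force: [-0.3, 0.1, -0.9]
width: 0.002
finger_force: 0.0
```

```bash
python3 - <<'E'
from bench import ctrl
from h import *
import pickle
s,c=wristcam(ctrl);print(s["eef_pos"],s["joints"].round(2))
pickle.dump((s,c),open("w5.pkl","wb"));cv2.imwrite("pics/w5.png",cv2.resize(c["frame"][:,:,::-1],(800,600),interpolation=cv2.INTER_CUBIC))
E
```

```text
[ 598.01665564 -149.80779064  400.11831341] [-0.29 -0.01  1.58 -0.    1.57 -1.75]
```

View pics/w5.png

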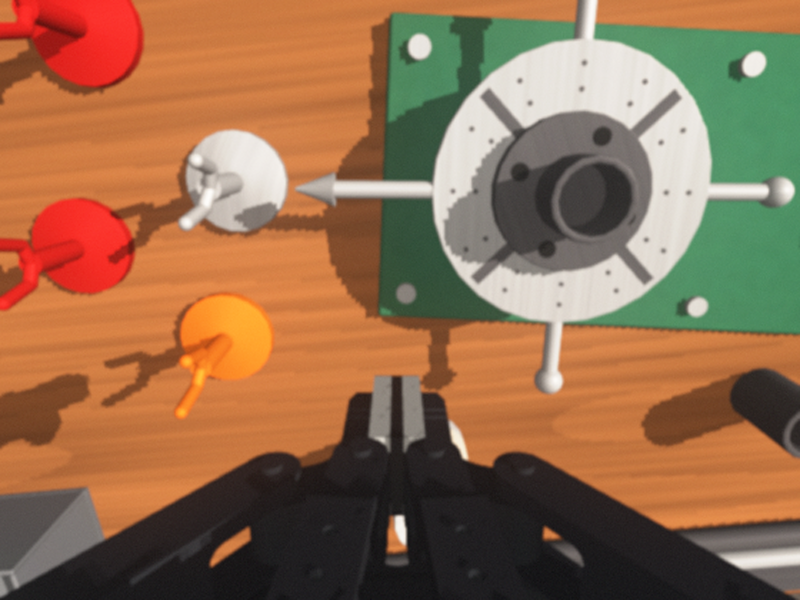

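The arm now points at about -96.2°: the tip is at (296,188.5) and the opposite ball at (779,191.5), roughly 0.8° back from before and aimed at the rest's axis. Next is the lever.

```bash
cat >> h.py <<'E'
V=np.array([592.4,203.4])
def larc(s,angs,yaws,r=62,tz=38):
    for a,y in zip(angs,yaws):
        t=V+r*np.array([np.cos(np.radians(a)),np.sin(np.radians(a))]);print(a,todelta(s,*t,tz,y))
E
python3 - <<'E'
from bench import ctrl
from h import *
import pickle
s,c=pickle.load(open("w5.pkl","rb"));k=.7;g=lambda u,v,z:onplane(c,(u+.5)*k-.5,(v+.5)*k-.5,z)
v=g(296,188.5,61)-g(779,191.5,61);print("arm",np.degrees(np.arctan2(v[1],v[0])))
d=pickle.load(open("cams0.pkl","rb"))["top"]
K=onplane(d,197.9,233.4,53);H=onplane(d,207.1,202.6,62);u=(H-C)/np.linalg.norm(H-C);print(K,H,C+250*u,"lever",np.degrees(np.arctan2(*(K-V)[::-1])),np.linalg.norm(K-V))
print(todelta(ctrl.observe(),533,185,227,167))
E
```

```text
arm -96.19498338468367
[505.49434999 227.50620994] [593.61712815 203.11013551] [593.6368385  203.24699582] lever 164.49685321737894 90.1870354369587
(array([ 9.890e+01,  3.264e+02, -1.000e-01]), 'yaw0', np.float64(174.1), 'wz', np.float64(7.1086981901637785))
```

apply_moves:
  deltas:
    - {"wx":0,"wy":0,"z":0,"x":8,"y":25,"wz":1,"fingers":-1}
    - {"wx":0,"wy":0,"z":0,"x":22,"y":70,"wz":3,"fingers":-1}
    - {"wx":0,"wy":0,"z":0,"x":36,"y":117,"wz":5,"fingers":-1}
    - {"wx":0,"wy":0,"z":0,"x":50,"y":164,"wz":7,"fingers":-1}
    - {"wx":0,"wy":0,"z":0,"x":64,"y":211,"wz":9,"fingers":-1}
    - {"wx":0,"wy":0,"z":0,"x":78,"y":258,"wz":9,"fingers":-1}
    - {"wx":0,"wy":0,"z":0,"x":92,"y":305,"wz":9,"fingers":-1}
    - {"wx":0,"wy":0,"z":0,"x":99,"y":326,"wz":9,"fingers":-1}

```text
time_s: 13.3
eef_pos: [531.8, 187.6, 399.7]
eef_rot: [-0.403, -3.113, 0.001]
wrist_force: [-0.1, -0.5, 0.2]
width: -0.002
finger_force: 0.0
```

apply_moves:
  deltas:
    - {"wx":0,"wy":0,"z":0,"x":0,"y":0,"wz":0,"fingers":-1}
    - {"wx":0,"wy":0,"z":30,"x":0,"y":0,"wz":0,"fingers":-1}
    - {"wx":0,"wy":0,"z":70,"x":0,"y":0,"wz":0,"fingers":-1}
    - {"wx":0,"wy":0,"z":115,"x":0,"y":0,"wz":0,"fingers":-1}
    - {"wx":0,"wy":0,"z":155,"x":0,"y":0,"wz":0,"fingers":-1}
    - {"wx":0,"wy":0,"z":180,"x":0,"y":0,"wz":0,"fingers":-1}
    - {"wx":0,"wy":0,"z":189,"x":0,"y":0,"wz":0,"fingers":-1}
    - {"wx":0,"wy":0,"z":189,"x":0,"y":0,"wz":0,"fingers":-1}

```text
time_s: 14.1
eef_pos: [532.6, 183.9, 211.1]
eef_rot: [-0.408, -3.112, 0.002]
wrist_force: [0.4, 0.8, -0.1]
width: 0.0
finger_force: 0.0
```

```bash
sed -i 's/V=np.array.*/V=np.array([593.6,203.2])/' h.py; python3 - <<'E'
from bench import ctrl
from h import *
s=ctrl.observe();print(s["eef_pos"],s["wrist_force"])
a=np.arange(194,156,-5);larc(s,a,[min(165,x-18) for x in a])
E
```

```text
[532.59620937 183.91041172 211.13654665] [ 0.35500513  0.76646982 -0.11588116]
194 (array([0.3, 4.4, 0.1]), 'yaw0', np.float64(165.1), 'wz', np.float64(0.07043711031084854))
189 (array([2.7, 9.2, 0.1]), 'yaw0', np.float64(165.1), 'wz', np.float64(0.07043711031084854))
184 (array([ 4.7, 14.2,  0.1]), 'yaw0', np.float64(165.1), 'wz', np.float64(0.07043711031084854))
179 (array([ 6.2, 19.4,  0.1]), 'yaw0', np.float64(165.1), 'wz', np.float64(4.0704371103108485))
174 (array([ 7.3, 24.7,  0.1]), 'yaw0', np.float64(165.1), 'wz', np.float64(9.070437110310849))
169 (array([ 7.9, 30.1,  0.1]), 'yaw0', np.float64(165.1), 'wz', np.float64(14.070437110310849))
164 (array([ 8. , 35.5,  0.1]), 'yaw0', np.float64(165.1), 'wz', np.float64(19.07043711031085))
159 (array([ 7.7, 40.9,  0.1]), 'yaw0', np.float64(165.1), 'wz', np.float64(24.07043711031085))
```

apply_moves:
  deltas:
    - {"wx":0,"wy":0,"z":0,"x":0,"y":4,"wz":0,"fingers":-1}
    - {"wx":0,"wy":0,"z":0,"x":3,"y":9,"wz":0,"fingers":-1}
    - {"wx":0,"wy":0,"z":0,"x":5,"y":14,"wz":0,"fingers":-1}
    - {"wx":0,"wy":0,"z":0,"x":6,"y":19,"wz":4,"fingers":-1}
    - {"wx":0,"wy":0,"z":0,"x":7,"y":25,"wz":9,"fingers":-1}
    - {"wx":0,"wy":0,"z":0,"x":8,"y":30,"wz":14,"fingers":-1}
    - {"wx":0,"wy":0,"z":0,"x":8,"y":35,"wz":19,"fingers":-1}
    - {"wx":0,"wy":0,"z":0,"x":8,"y":41,"wz":24,"fingers":-1}

```text
time_s: 14.9
eef_pos: [535.6, 226.8, 213.5]
eef_rot: [1.05, 2.96, 0.0]
wrist_force: [-0.3, -2.9, 1.0]
width: 0.004
finger_force: 1.5
```

```bash
python3 - <<'E'
from bench import ctrl
from h import *
s=ctrl.observe();print(s["eef_pos"],s["wrist_force"])
a=np.arange(154,118,-5);larc(s,a,a-18)
E
```

```text
[535.61418353 226.80017498 213.5456195 ] [-0.28045338 -2.90816282  1.01275046]
154 (array([0.5, 4.2, 2.5]), 'yaw0', np.float64(140.9), 'wz', np.float64(4.916992566553887))
149 (array([1.5, 9.5, 2.5]), 'yaw0', np.float64(140.9), 'wz', np.float64(9.916992566553887))
144 (array([ 2. , 14.9,  2.6]), 'yaw0', np.float64(140.9), 'wz', np.float64(14.916992566553887))
139 (array([ 2.1, 20.3,  2.6]), 'yaw0', np.float64(140.9), 'wz', np.float64(19.916992566553887))
134 (array([ 1.7, 25.7,  2.6]), 'yaw0', np.float64(140.9), 'wz', np.float64(24.916992566553887))
129 (array([ 0.8, 31. ,  2.6]), 'yaw0', np.float64(140.9), 'wz', np.float64(29.916992566553887))
124 (array([-0.6, 36.3,  2.6]), 'yaw0', np.float64(140.9), 'wz', np.float64(34.91699256655389))
119 (array([-2.4, 41.4,  2.6]), 'yaw0', np.float64(140.9), 'wz', np.float64(39.91699256655389))
```

Contact made.

apply_moves:
  deltas:
    - {"wx":0,"wy":0,"z":1,"x":0.5,"y":4,"wz":5,"fingers":-1}
    - {"wx":0,"wy":0,"z":2,"x":1.5,"y":9.5,"wz":10,"fingers":-1}
    - {"wx":0,"wy":0,"z":2,"x":2,"y":15,"wz":15,"fingers":-1}
    - {"wx":0,"wy":0,"z":2,"x":2,"y":20,"wz":20,"fingers":-1}
    - {"wx":0,"wy":0,"z":2,"x":1.5,"y":25.5,"wz":25,"fingers":-1}
    - {"wx":0,"wy":0,"z":2,"x":1,"y":31,"wz":30,"fingers":-1}
    - {"wx":0,"wy":0,"z":2,"x":-0.5,"y":36,"wz":35,"fingers":-1}
    - {"wx":0,"wy":0,"z":2,"x":-2.5,"y":41.5,"wz":40,"fingers":-1}

```text
time_s: 15.7
eef_pos: [563.4, 257.8, 211.4]
eef_rot: [-2.0, -2.423, -0.001]
wrist_force: [-3.1, 0.7, 0.9]
width: 0.001
finger_force: 1.6
```

```bash
python3 - <<'E'
from bench import ctrl
from h import *
s=ctrl.observe();print(s["eef_pos"],s["wrist_force"])
a=[116,113,110,107,104,101.5,99.5,98];larc(s,a,np.array(a)-18)
E
```

```text
[563.43194954 257.83055589 211.36891461] [-3.0541399   0.6663973   0.85321618]
116 (array([0.5, 3.1, 0.4]), 'yaw0', np.float64(100.9), 'wz', np.float64(2.929923069545879))
113 (array([1.3, 6.3, 0.4]), 'yaw0', np.float64(100.9), 'wz', np.float64(5.929923069545879))
110 (array([1.9, 9.5, 0.4]), 'yaw0', np.float64(100.9), 'wz', np.float64(8.929923069545879))
107 (array([ 2.3, 12.7,  0.4]), 'yaw0', np.float64(100.9), 'wz', np.float64(11.929923069545879))
104 (array([ 2.6, 15.9,  0.4]), 'yaw0', np.float64(100.9), 'wz', np.float64(14.929923069545879))
101.5 (array([ 2.6, 18.6,  0.4]), 'yaw0', np.float64(100.9), 'wz', np.float64(17.42992306954588))
99.5 (array([ 2.6, 20.8,  0.4]), 'yaw0', np.float64(100.9), 'wz', np.float64(19.42992306954588))
98 (array([ 2.6, 22.4,  0.4]), 'yaw0', np.float64(100.9), 'wz', np.float64(20.92992306954588))
```

apply_moves:
  deltas:
    - {"wx":0,"wy":0,"z":0,"x":0.5,"y":3,"wz":3,"fingers":-1}
    - {"wx":0,"wy":0,"z":0,"x":1.3,"y":6.3,"wz":6,"fingers":-1}
    - {"wx":0,"wy":0,"z":0,"x":2,"y":9.5,"wz":9,"fingers":-1}
    - {"wx":0,"wy":0,"z":0,"x":2.3,"y":12.7,"wz":12,"fingers":-1}
    - {"wx":0,"wy":0,"z":0,"x":2.6,"y":15,"wz":15,"fingers":-1}
    - {"wx":0,"wy":0,"z":0,"x":2.6,"y":17,"wz":17,"fingers":-1}

```text
time_s: 16.3
eef_pos: [579.6, 263.7, 211.3]
eef_rot: [-2.334, -2.102, -0.001]
wrist_force: [-2.2, 1.3, -0.5]
width: -0.001
finger_force: 1.3
```

apply_moves:
  deltas:
    - {"wx":0,"wy":0,"z":0,"x":0,"y":1,"wz":0,"fingers":-1}
    - {"wx":0,"wy":0,"z":0,"x":0,"y":2,"wz":0,"fingers":-1}

```text
time_s: 16.5
eef_pos: [581.7, 263.1, 211.1]
eef_rot: [-2.331, -2.106, -0.001]
wrist_force: [-1.8, 1.4, 1.3]
width: 0.0
finger_force: 1.3
```

apply_moves:
  deltas:
    - {"wx":0,"wy":0,"z":0,"x":0,"y":1,"wz":0,"fingers":-1}
    - {"wx":0,"wy":0,"z":0,"x":0,"y":2,"wz":0,"fingers":-1}

```text
time_s: 16.7
eef_pos: [583.0, 262.9, 210.9]
eef_rot: [-2.33, -2.104, 0.003]
wrist_force: [-21.3, 5.7, 10.6]
width: -0.0
finger_force: 10.7
```

The force jumped to 21 N, so the lever is against its peg. I'll retreat and check.

apply_moves:
  deltas:
    - {"wx":0,"wy":0,"z":0,"x":0,"y":-8,"wz":0,"fingers":-1}
    - {"wx":0,"wy":0,"z":0,"x":0,"y":-22,"wz":0,"fingers":-1}
    - {"wx":0,"wy":0,"z":-35,"x":0,"y":-25,"wz":0,"fingers":-1}
    - {"wx":0,"wy":0,"z":-80,"x":0,"y":-40,"wz":0,"fingers":-1}
    - {"wx":0,"wy":0,"z":-125,"x":0,"y":-60,"wz":0,"fingers":-1}
    - {"wx":0,"wy":0,"z":-165,"x":-20,"y":-85,"wz":0,"fingers":-1}
    - {"wx":0,"wy":0,"z":-190,"x":-40,"y":-110,"wz":0,"fingers":-1}
    - {"wx":0,"wy":0,"z":-190,"x":-50,"y":-120,"wz":0,"fingers":-1}

```text
time_s: 17.5
eef_pos: [456.9, 224.2, 405.3]
eef_rot: [2.33, 2.103, 0.01]
wrist_force: [0.3, -0.3, 0.2]
width: -0.001
finger_force: 0.0
```

apply_moves:
  deltas:
    - {"wx":0,"wy":0,"z":0,"x":0,"y":0,"wz":0,"fingers":-1}
    - {"wx":0,"wy":0,"z":0,"x":0,"y":0,"wz":0,"fingers":-1}
    - {"wx":0,"wy":0,"z":0,"x":0,"y":0,"wz":0,"fingers":-1}

```text
time_s: 17.8
eef_pos: [459.6, 225.3, 399.9]
eef_rot: [-2.332, -2.104, 0.002]
wrist_force: [0.8, 0.5, -0.5]
width: -0.009
finger_force: 0.0
```

```bash
python3 - <<'E'
from bench import ctrl
from h import *
s,c=wristcam(ctrl);t=ctrl.read_camera("top")
print(s["eef_pos"],s["wrist_force"])
import pickle;pickle.dump((s,c,t),open("w6.pkl","wb"))
f=np.hstack([cv2.resize(c["frame"],(400,300)),cv2.resize(t["frame"][140:290,150:350],(400,300),interpolation=cv2.INTER_CUBIC)])
cv2.imwrite("pics/w6.png",f[:,:,::-1])
E
```

```text
[459.57629475 225.33995481 399.85586692] [ 0.77657206  0.49188295 -0.52735647]
```

View pics/w6.png

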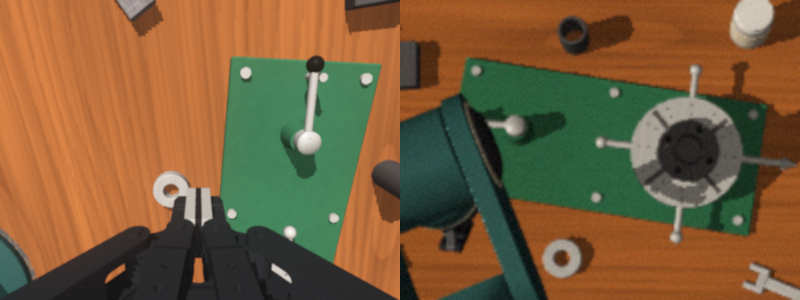

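The lever, with its knob at (316,64), lies against the peg at (323,77). The long arm points right towards the rest, the bystanders in view look undisturbed, and the gripper is clear. Handing in.

```bash
python3 -c "
from bench import ctrl
print(ctrl.close_job())"
```

```text
the job is handed in; nothing more can be done
None
```

The job is handed in: the long arm measured within about 0.5° of the torch rest's axis, the lock lever is against its stop peg, and the robot ended clear of everything at about 18 s; no verdict came back.

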